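# Grade the clamp hardware with the tilting sieve

## Task

Separate the mixed clamp hardware with the tilting sieve, working it by its lever and not touching the pieces: first tip the tray towards its slotted end until all four small nuts have dropped into the bin below while the three large knobs stay in the tray. Then tip the tray the other way so that all the knobs slide out of its open mouth into the bin on that side. Leave the other things on the bench where they are.

Things in the scene. Friction and masses are not known exactly. Their poses are not given: they have to be found in the camera images.
- stand: sieve stand, fixed to the table: plywood base 260 x 470 mm, 12 mm thick, two low aluminium bins side by side, two uprights carrying the cross axle of the tilting tray. Origin on the table right under the middle of the axle, which is 140 mm up. x: level, along the axle, away from the robot (the lever is on the -x side). y: from the nut bin (-y) to the knob bin (+y). z up.
- tray (a joint): tilt of the sieve tray about the stand's x axis, rad; starts level at 0, stops at -0.75 and +0.75. Positive: the slotted, walled end (-y) is down; negative: the solid, open-mouthed end (+y) is down. The pivot is stiff (0.5 N m, about 4 N at the lever's ball): the tray stays at any angle where it is left. The pieces begin to slide at 0.25 to 0.45 rad, depending on friction.
- lever_ball (a point): centre of the black ball, 32 mm in diameter, topping the tilt lever: a 12 mm rod fixed to the tray's axle at the stand's x = -160 mm, upright when the tray is level, 120 mm from the axle to this centre (then 260 mm above the table). Pushed towards +y, it leans to +y and the tray's +y (mouth) end goes down; pushed towards -y, the slotted end goes down.
- tray_mid (a point): middle of the steel tray, on the axle, at its floor's upper face; turns with the tray, y along the floor to the mouth. Tray 176 mm wide inside (x), side walls 33 mm high. Floor from y = -2 to -106 mm: eight open slots along y, 18 mm wide, between 4 mm bars, then a 36 mm end wall; from -2 to +102 mm: solid floor, open at the +y end (the mouth). The bars run on over it as 1 mm ribs.
- nut_bin (a point): middle of the inner floor of the small-part bin, which lies under the slotted half of the tray: 206 mm (x) x 202 mm (y) inside, walls 46 mm above this floor; axes as the stand's. This point is at the stand's y = -88 mm, 16 mm above the table.
- knob_bin (a point): middle of the inner floor of the large-part bin, under and beyond the tray's open mouth: 206 mm (x) x 232 mm (y) inside, walls 46 mm above this floor, 76 mm at the far (+y) end; axes as the stand's. This point is at the stand's y = +142 mm, 16 mm above the table.
- nut0: small steel hexagon cap nut, 15 mm over the corners, 15 mm high with its round cap, about 11 to 15 g; origin at the centre of its underside. Starts flat on the solid half of the tray, mixed with the others. It falls through the tray's slots.
- nut1: small steel hexagon cap nut, 15 mm over the corners, 15 mm high with its round cap, about 11 to 15 g; origin at the centre of its underside. Starts flat on the solid half of the tray, mixed with the others. It falls through the tray's slots.
- nut2: small steel hexagon cap nut, 15 mm over the corners, 15 mm high with its round cap, about 11 to 15 g; origin at the centre of its underside. Starts flat on the solid half of the tray, mixed with the others. It falls through the tray's slots.
- nut3: small steel hexagon cap nut, 15 mm over the corners, 15 mm high with its round cap, about 11 to 15 g; origin at the centre of its underside. Starts flat on the solid half of the tray, mixed with the others. It falls through the tray's slots.
- knob0: large black five-lobed clamp knob, 48 mm in diameter, 20 mm thick, about 57 to 84 g; origin at the centre of its underside. Starts flat on the solid half of the tray, mixed with the others. It cannot pass the slots.
- knob1: large black five-lobed clamp knob, 48 mm in diameter, 20 mm thick, about 57 to 84 g; origin at the centre of its underside. Starts flat on the solid half of the tray, mixed with the others. It cannot pass the slots.
- knob2: large black five-lobed clamp knob, 48 mm in diameter, 20 mm thick, about 57 to 84 g; origin at the centre of its underside. Starts flat on the solid half of the tray, mixed with the others. It cannot pass the slots.
- ink_tin: ink tin 72 mm in diameter, 60 mm high, standing near the lever on the nut bin's side; a bystander, to be left where it is. Origin at its underside.
- palette_knife: palette knife 200 mm long lying near the lever on the knob bin's side; a bystander, to be left where it is. Origin at its underside.
- tape_roll: roll of tape 90 mm in diameter, 24 mm high, on the left of the table; a bystander, to be left where it is. Origin at its underside.
- tin_big: tin 90 mm in diameter, 100 mm high, on the right of the table; a bystander, to be left where it is. Origin at its underside.
There are look-alikes about, which are no part of the job. Leave any purple or turquoise look-alike of the knob0 alone.

How it is judged:
By the outcome, as a careful person would: the job done as asked, in the order asked, and still so for the second after the job is handed in, with the robot touching nothing.
It also fails if it takes over 43 s, if anything falls off the work surface, if the arm or the gripper's body presses on something with over 40 N, if the wrist force passes 120 N, or if a joint passes its speed limit or range.

## Robot

A 6-joint arm with a two-finger parallel gripper is mounted at the origin on the work surface. World frame = base frame: x ahead of the robot, y to its left, z up, the work surface at z = 0. Lengths are in m, angles in rad, forces in N, time in s.
With the tool pointing down it reaches from about 0.275 to 0.975 m from the base axis. Payload 8.4 kg.
Tool frame: the origin (TCP) lies at the very end of the fingers, on their centre line; the grasp point (between the pads) lies 19 mm behind it; z points along the fingers, y is the direction in which the jaws open and shut (so a half turn about z gives the same grasp; the last joint's range is limited). The gripper opens to 92 mm and grips with 3 to 60 N. Pads are 20 mm wide; open, the fingers measure 128 mm over their backs; the gripper's body (75 mm by 189 mm) begins 69 mm behind the grasp point.
Start: joints at [1.105, 0.353, 1.633, -0, 1.155, -0.002], TCP at [0.28, 0.559, 0.215] pointing down, gripper open.
Joint ranges: [-2.63, 2.63], [-0.92, 2.1], [0.06, 2.66], [-1.3, 4.44], [0, 2.69], [-3.02, 3.02]. Speed limits (rad/s): [2.22, 2.22, 2.79, 3.14, 3.14, 3.14].

## Interface

Orientations are given as a rotation vector (axis times angle).
In Python, from workcell import bot gives the robot as it stands. The module is installed in compiled form; this text tells all that it offers.
- The arm moves only by the tool carry_out, never from a script. Its arguments are lists of equal length, an entry for each row: "grip": the closure, from 0 (fully open) to 1 (shut); "slide": the shift along the world's x, y, z in m, a list of three; "twist": the turn, a rotation vector about the world's x, y, z in degrees, a list of three. A call has 1 to 20 rows; each row shifts and turns the commanded pose from where the row before left it; what a row does not reach is not made up. A row lasts 1/10 s, in which the tool goes at most 50 mm and 8.59 degrees, less where a joint would pass 70% of its speed; a pose out of reach is approached as far as the arm can. A call with a gripper value outside its range is refused whole. The fingers move at their own pace and stop on an object; the grip force is fixed at half the most. Time passes only in rows, so rows that do not move let the fingers close. It gives the time, the measured TCP pose, the force and the opening at its end, in the units of the state.
- bot.get_obs(): the state, without advancing time (a new reading comes with each control period).
- bot.grab_frame(name): name is "scene" or "top" or "wrist"; returns (picture, depth): 400x640x3 uint8, red, green, blue; 400x640 float32, m along the optical axis (not along the pixel's ray), 0 where there is no reading.
- bot.camera_info(name): a dict with "intrinsics" (3x3 intrinsics, pixels), "k1" (the pictures are not rectified: a ray, as slopes to the right and down, at radius r is drawn at 1 + k1 r^2 times it, then the intrinsics apply), "T" (4x4, takes a point from camera to world coordinates); the wrist camera has in their place "mount" (4x4, takes a point from camera to tool coordinates, whose origin is the TCP and whose axes are the flange's). Camera axes: x right, y down, z forward; pixel columns grow to the right and rows downward; lengths in m; the calibration is good to about 2 mm. A picture is of the moment at which its call begins: read the wrist's pose just before it. camera_info takes no time and is no camera call.
- bot.finish_job(): hands the job in, once; it reports no verdict.
The state is a dict: "time_s": time; "q": joint angles; "dq": joint speeds; "joint_efforts": joint torques, N m; "tcp_pos": TCP position; "eef_rot": TCP orientation; "force": force on the tool from outside, world axes, zero at the start; "torque": the same for the moment, N m; "gripper_width": finger opening in m.
Only numpy, scipy, OpenCV 4.12 (cv2) and the standard library are available. Lean on these libraries where they do the work, as an engineer would, in place of code of your own. Each camera call takes 0.05 s, during which the arm holds its last target.

## Working session

There is one attempt and no reset: what is moved stays moved. The work goes in short steps, Python scripts to look and compute and a tool call to move; the robot and the scene stay as the last step left them, time stands still between calls to the robot, and variables do not carry over. Pictures are saved under pics/ and viewed, and the job is handed in when it is done.

Besides the shell and the picture viewer there is one more tool, called after "Emit:" by a JSON object that holds its "op" and its "data", one argument or row to a line. carry_out: Moves the arm, as the interface text tells. Its arguments: {"type":"object","properties":{"grip":{"type":"array"},"slide":{"type":"array"},"twist":{"type":"array"}},"required":["grip","slide","twist"]}

```bash
mkdir -p pics; cat > h.py <<'E'
import numpy as np, cv2
from workcell import bot
def grab(n,tag):
    o=bot.get_obs(); p,d=bot.grab_frame(n); cv2.imwrite(f'pics/{tag}.png',p[:,:,::-1]); np.save(f'pics/{tag}.npy',d); return o,p,d
def p3(n,d,u,v,z=None):
    c=bot.camera_info(n);K=np.array(c['intrinsics']);k=c['k1']
    xy=cv2.undistortPoints(np.array([[[u,v]]],float),K,np.array([k,0,0,0,0.]))[0,0]
    z=d[v,u] if z is None else z
    return (np.array(c['T'])@np.array([xy[0]*z,xy[1]*z,z,1]))[:3]
E
python3 - <<'E'
from h import *
print(bot.get_obs())
for n in('scene','top'): grab(n,n+'0')
E
```

```text
{'time_s': 0.0, 'q': array([ 1.10459227e+00,  3.53632611e-01,  1.63413270e+00,  1.44412946e-05,
        1.15517867e+00, -2.43734856e-03]), 'dq': array([-0.00029424,  0.00054987,  0.00106847, -0.00109678, -0.00028668,
        0.0009443 ]), 'joint_efforts': array([ 9.57253178e-04, -5.93841648e+01, -3.34221876e+01,  6.98087155e-02,
        2.32927658e-02, -1.21710677e-04]), 'tcp_pos': array([0.27937163, 0.55853804, 0.213874  ]), 'eef_rot': array([-7.21905884e-01, -3.05718826e+00,  2.05961714e-03]), 'force': array([0.41645568, 1.44288566, 1.26137149]), 'torque': array([ 0.02947905, -0.03922593, -0.0058373 ]), 'gripper_width': 0.09171047891023087}
```

View pics/scene0.png

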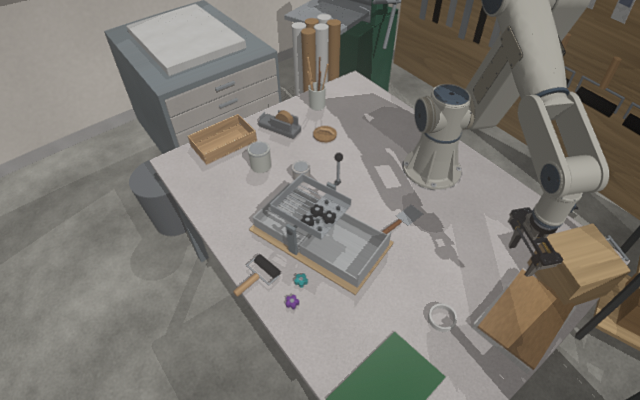

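View pics/top0.png

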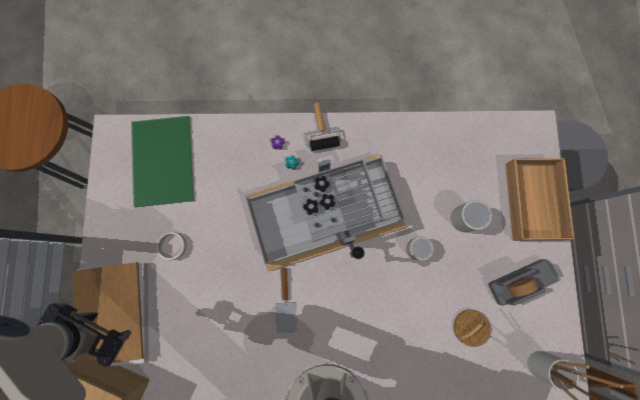

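```bash
python3 - <<'E'
from h import *
p=cv2.imread('pics/top0.png');d=np.load('pics/top0.npy')
c=cv2.resize(p[145:275,235:435],None,fx=4,fy=4,interpolation=cv2.INTER_CUBIC);cv2.imwrite('pics/c0.png',c)
for u,v in [(358,252),(357,252),(359,253),(285,280),(286,316),(421,248),(345,237),(326,166),(290,160),(277,142),(320,200)]: print(u,v,p3('top',d,u,v).round(4),d[v,u])
print(bot.camera_info('wrist')['mount'],bot.camera_info('top')['intrinsics'])
E
```

```text
358 252 [ 0.4609 -0.0817  0.2758] 0.903543
357 252 [ 0.4609 -0.0793  0.2747] 0.90471745
359 253 [ 0.4585 -0.0844  0.273 ] 0.9059541
285 280 [0.3813 0.1258 0.0175] 1.1465613
286 316 [0.2692 0.1231 0.0032] 1.1425294
421 248 [ 0.4774 -0.2974  0.0638] 1.1143563
345 237 [ 0.5131 -0.0641  0.0603] 1.1247563
326 166 [ 0.7213 -0.0061  0.1342] 1.0860248
290 160 [0.773  0.112  0.0226] 1.2051071
277 142 [0.8365 0.1563 0.0209] 1.2173436
320 200 [0.6129 0.0126 0.1629] 1.0401508
[[-7.45754589e-04 -9.65388866e-01 -2.60813691e-01  7.29727431e-02]
 [ 9.99999357e-01 -4.96984714e-04 -1.01977238e-03 -9.09215046e-04]
 [ 8.54856487e-04 -2.60814284e-01  9.65388615e-01 -1.69208388e-01]
 [ 0.00000000e+00  0.00000000e+00  0.00000000e+00  1.00000000e+00]] [[361.4614155    0.         318.95281425]
 [  0.         361.4614155  202.47497092]
 [  0.           0.           1.        ]]
```

View pics/c0.png

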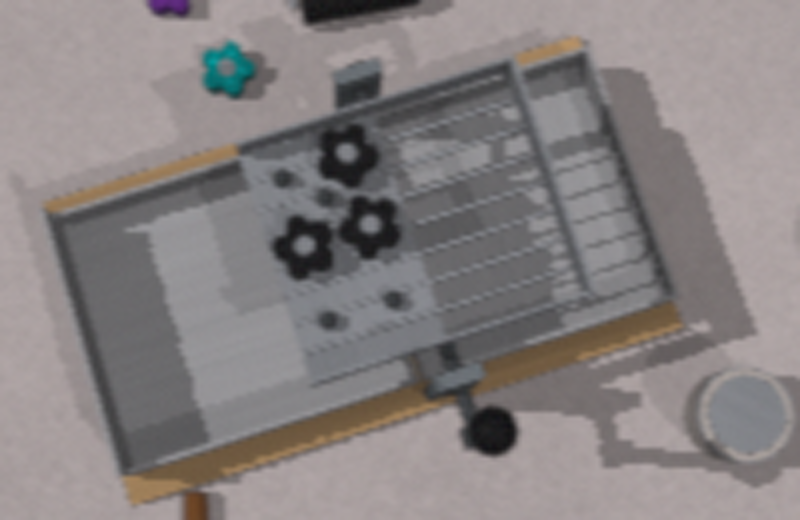

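```bash
python3 - <<'E'
from h import *
from scipy.optimize import least_squares
from scipy.spatial.transform import Rotation as R
d=np.load('pics/top0.npy')
P=np.array([p3('top',d,u,v) for v in range(244,261) for u in range(350,367) if .85<d[v,u]<.925])
f=least_squares(lambda c:np.linalg.norm(P-c,axis=1)-.016,[.46,-.08,.26],loss='soft_l1',f_scale=.002)
print('ball',f.x,len(P),abs(f.fun).mean())
# front base edge / bin rim points: print rim z points
P=np.array([(*p3('top',d,u,v),u,v) for v in range(150,270) for u in range(240,410) if d[v,u]>0])
m=(P[:,2]>.056)&(P[:,2]<.068)
rect=cv2.minAreaRect(P[m][:,:2].astype(np.float32)*1000);print(m.sum(),rect)
m=(P[:,2]>.006)&(P[:,2]<.10)
# front edge of the base
for a in [(268,266),(405,224)]:
    print(p3('top',d,*a))
o=bot.get_obs();print(R.from_rotvec(o['eef_rot']).as_matrix().round(3))
E
```

```text
ball [ 0.46043091 -0.08208114  0.26056263] 121 0.0008355446834775835Traceback (most recent call last):
  File "<stdin>", line 9, in <module>
  File "h.py", line 6, in p3
    c=bot.camera_info(n);K=np.array(c['intrinsics']);k=c['k1']
ValueError: time passes only in moves, steps and waits
```

```bash
cat >> h.py <<'E'
def cloud(n,d):
    c=bot.camera_info(n);K=np.array(c['intrinsics'])
    v,u=np.mgrid[0:400,0:640]
    xy=cv2.undistortPoints(np.stack([u,v],-1).reshape(-1,1,2).astype(float),K,np.array([c['k1'],0,0,0,0.])).reshape(400,640,2)
    X=np.concatenate([xy*d[...,None],d[...,None]],-1); T=np.array(c['T'])
    return X@T[:3,:3].T+T[:3,3]
E
python3 - <<'E'
from h import *
from scipy.spatial.transform import Rotation as R
d=np.load('pics/top0.npy');C=cloud('top',d)
P=C[150:270,240:410].reshape(-1,3)
m=(P[:,2]>.057)&(P[:,2]<.067)
print(m.sum(),cv2.minAreaRect(P[m][:,:2].astype(np.float32)*1000))
for y in (10,14,17,20):
    pass
o=bot.get_obs();print(R.from_rotvec(o['eef_rot']).as_matrix().round(3))
b=np.array([.4604,-.0821])
for yaw in np.radians([14,15,16,17,18,19]):
    ex=np.array([np.cos(yaw),np.sin(yaw)]);ey=np.array([-ex[1],ex[0]])
    O=b+.16*ex; L=np.stack([(P[:,:2]-O)@ex,(P[:,:2]-O)@ey],1)[m]
    w=L[(abs(L[:,0])<.13)]
    print(np.degrees(yaw),O,np.percentile(w[:,0],[2,98]),np.percentile(w[:,1],[1,99]))
E
```

```text
495 ((556.737548828125, -17.24078369140625), (312.93548583984375, 452.2956848144531), 17.24773597717285)
[[-0.894  0.447 -0.001]
 [ 0.447  0.894 -0.001]
 [-0.    -0.001 -1.   ]]
14.0 [ 0.61564732 -0.0433925 ] [-0.11925154  0.11475539] [-0.18665767  0.27218067]
14.999999999999998 [ 0.61494813 -0.04068895] [-0.11530219  0.11206484] [-0.18802247  0.26815666]
16.0 [ 0.61420187 -0.03799802] [-0.11127328  0.10941469] [-0.18976966  0.26408481]
17.0 [ 0.61340876 -0.03532053] [-0.10761995  0.10695184] [-0.19140991  0.26011827]
18.0 [ 0.61256904 -0.03265728] [-0.1075676   0.10878959] [-0.1940978   0.25710574]
19.0 [ 0.61168297 -0.0300091 ] [-0.10990738  0.1122407 ] [-0.197909    0.25543337]
```

Emit:
{"op": "carry_out", "data": {
  "grip": [0,0,0,0,0,0,0,0,0,0,0,0,0,0,0,0,0],
  "slide": [
    [0,0,0.04],
    [0,0,0.04],
    [0.013,-0.0458,0.02],
    [0.013,-0.0458,0],
    [0.013,-0.0458,0],
    [0.013,-0.0458,0],
    [0.013,-0.0458,0],
    [0.013,-0.0458,0],
    [0.013,-0.0458,0],
    [0.013,-0.0458,0],
    [0.013,-0.0458,0],
    [0.013,-0.0458,0],
    [0.013,-0.0458,0],
    [0.013,-0.0458,0],
    [0.013,-0.0458,0],
    [0.013,-0.0458,0],
    [0,0,0]
  ],
  "twist": [
    [0,0,0],
    [0,0,0],
    [0,0,-3.3],
    [0,0,-3.3],
    [0,0,-3.3],
    [0,0,-3.3],
    [0,0,-3.3],
    [0,0,-3.3],
    [0,0,-3.3],
    [0,0,-3.3],
    [0,0,-3.3],
    [0,0,-3.3],
    [0,0,-3.3],
    [0,0,-3.3],
    [0,0,-3.3],
    [0,0,-3.3],
    [0,0,0]
  ]
}}

```text
time_s: 1.8
tcp_pos: [0.4619, -0.0855, 0.3136]
eef_rot: [1.872, 2.522, -0.002]
force: [0.4, 0.2, -1.5]
gripper_width: 0.092
```

```bash
python3 - <<'E'
from h import *
from scipy.spatial.transform import Rotation as R
o,p,d=grab('wrist','w1');print(o['time_s'],o['tcp_pos'],R.from_rotvec(o['eef_rot']).as_matrix().round(3),o['force'],o['q'])
grab('top','t1')
E
```

```text
1.8 [ 0.46194884 -0.08546415  0.31363916] [[-0.29   0.957 -0.   ]
 [ 0.957  0.29  -0.002]
 [-0.002 -0.    -1.   ]] [ 0.36520338  0.24975215 -1.48485325] [-1.84922315e-01  1.62174536e-02  1.82623454e+00 -1.64190838e-03
  1.29886682e+00 -4.78447514e-01]
```

View pics/w1.png

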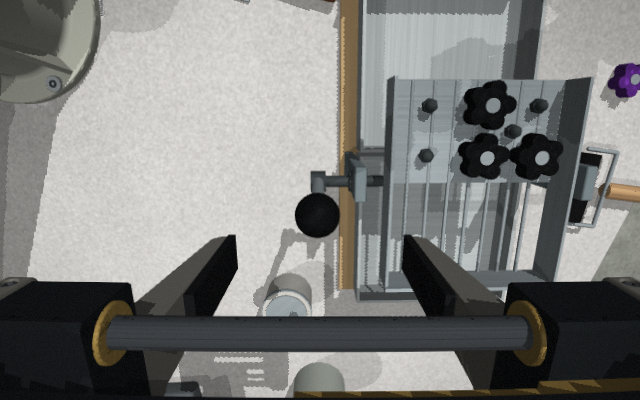

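View pics/t1.png

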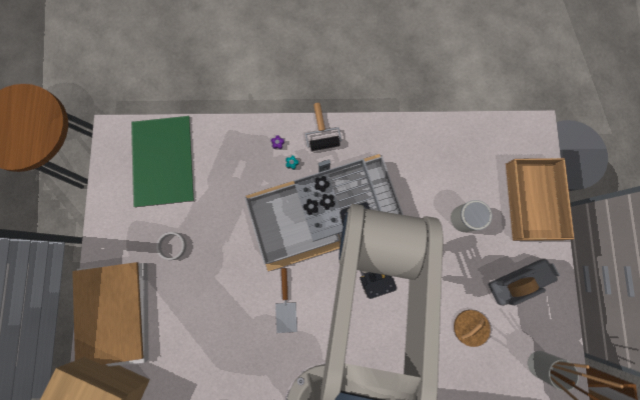

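Emit:
{"op": "carry_out", "data": {
  "grip": [0,0,0,0,1,1,1,1,1,1,1,1],
  "slide": [
    [-0.0015,0.0034,-0.02],
    [0,0,-0.02],
    [0,0,-0.02],
    [0,0,-0.012],
    [0,0,0],
    [0,0,0],
    [0,0,0],
    [0,0,0],
    [0,0,0],
    [0,0,0],
    [0,0,0],
    [0,0,0]
  ],
  "twist": [
    [0,0,0],
    [0,0,0],
    [0,0,0],
    [0,0,0],
    [0,0,0],
    [0,0,0],
    [0,0,0],
    [0,0,0],
    [0,0,0],
    [0,0,0],
    [0,0,0],
    [0,0,0]
  ]
}}

```text
time_s: 3.1
tcp_pos: [0.4579, -0.0779, 0.2417]
eef_rot: [-1.862, -2.527, 0.005]
force: [-2.1, -2.2, 8.1]
gripper_width: 0.0305
```

Emit:
{"op": "carry_out", "data": {
  "grip": [1,1,1,1,1,1,1,1,1,1,1],
  "slide": [
    [0.0018,-0.0057,-0.0002],
    [0.0018,-0.0057,-0.0004],
    [0.0018,-0.0057,-0.0008],
    [0.0017,-0.0056,-0.001],
    [0.0017,-0.0056,-0.0014],
    [0.0017,-0.0055,-0.0016],
    [0.0017,-0.0054,-0.0019],
    [0.0016,-0.0054,-0.0022],
    [0.0016,-0.0052,-0.0025],
    [0.0016,-0.0051,-0.0027],
    [0,0,0]
  ],
  "twist": [
    [0,0,0],
    [0,0,0],
    [0,0,0],
    [0,0,0],
    [0,0,0],
    [0,0,0],
    [0,0,0],
    [0,0,0],
    [0,0,0],
    [0,0,0],
    [0,0,0]
  ]
}}

```text
time_s: 4.2
tcp_pos: [0.4752, -0.1332, 0.227]
eef_rot: [-1.863, -2.527, 0.004]
force: [-5.2, -4.2, 3.3]
gripper_width: 0.0302
```

```bash
python3 - <<'E'
from h import *
o,p,d=grab('wrist','w2');print(o['time_s'],o['tcp_pos'],o['force'],o['gripper_width'])
grab('scene','s2')
E
```

```text
4.2 [ 0.47517346 -0.13318093  0.22699067] [-5.20714519 -4.19146027  3.25341886] 0.03019495983073846
```

View pics/w2.png

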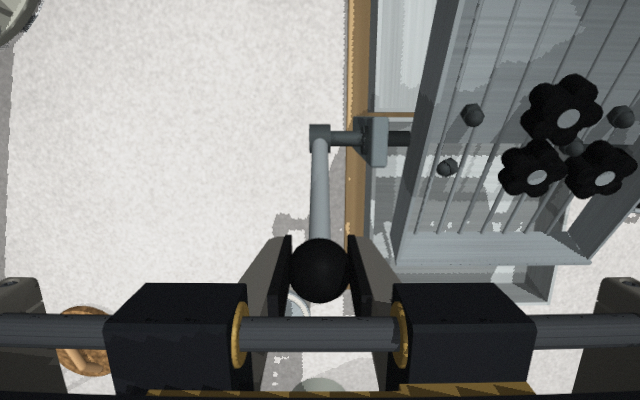

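Emit:
{"op": "carry_out", "data": {
  "grip": [1,1,1,1,1,1,1,1,1,1],
  "slide": [
    [0.0015,-0.005,-0.003],
    [0.0015,-0.0048,-0.0033],
    [0.0015,-0.0046,-0.0035],
    [0.0014,-0.0045,-0.0037],
    [0,0,0],
    [0,0,0],
    [0,0,0],
    [0,0,0],
    [0,0,0],
    [0,0,0]
  ],
  "twist": [
    [0,0,0],
    [0,0,0],
    [0,0,0],
    [0,0,0],
    [0,0,0],
    [0,0,0],
    [0,0,0],
    [0,0,0],
    [0,0,0],
    [0,0,0]
  ]
}}

```text
time_s: 5.3
tcp_pos: [0.4812, -0.1524, 0.2133]
eef_rot: [-1.863, -2.528, 0.005]
force: [-5.3, -7.5, -0.3]
gripper_width: 0.0304
```

```bash
python3 - <<'E'
from h import *
o,p,d=grab('wrist','w3');print(o['time_s'],o['tcp_pos'],o['force'],o['gripper_width'])
grab('scene','s3')
p=cv2.imread('pics/s3.png');cv2.imwrite('pics/s3c.png',cv2.resize(p[150:300,230:410],None,fx=4,fy=4,interpolation=cv2.INTER_CUBIC))
E
```

```text
5.3 [ 0.48118325 -0.15244999  0.21329777] [-5.27570852 -7.50284438 -0.32302195] 0.03043944564870941
```

View pics/w3.png

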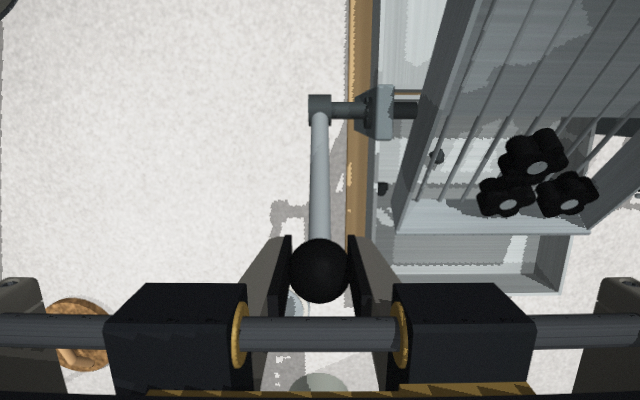

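View pics/s3c.png

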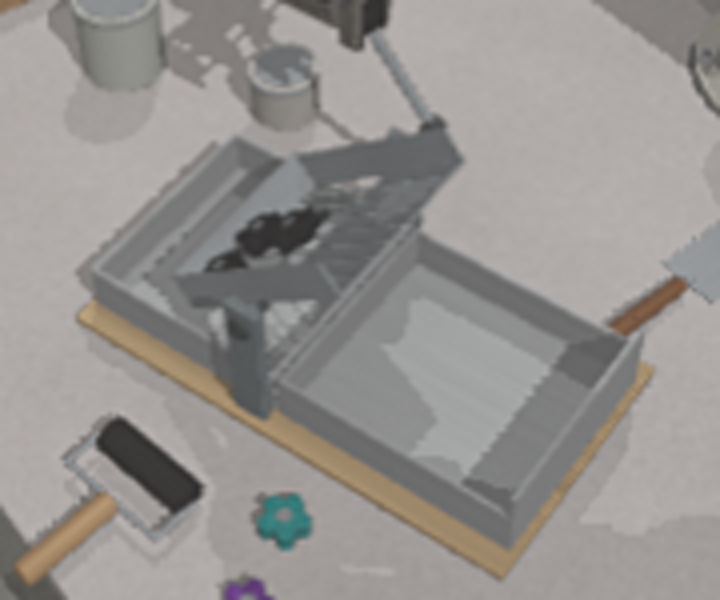

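```bash
python3 - <<'E'
from h import *
p=cv2.imread('pics/w3.png');cv2.imwrite('pics/w3c.png',cv2.resize(p[80:300,340:640],None,fx=2.6,fy=2.6,interpolation=cv2.INTER_CUBIC))
E
```

```text
(no output)
```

View pics/w3c.png

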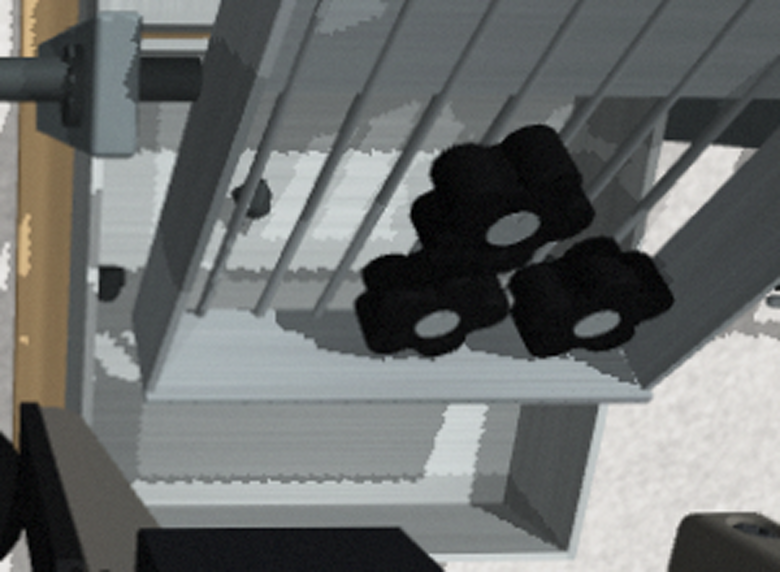

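Emit:
{"op": "carry_out", "data": {
  "grip": [1,1,1,1,1,1,1,1],
  "slide": [
    [-0.0028,0.0091,0.0072],
    [-0.003,0.0098,0.0063],
    [-0.0032,0.0103,0.0052],
    [-0.0033,0.0108,0.0041],
    [-0.0034,0.0111,0.003],
    [-0.0035,0.0113,0.0018],
    [0,0,0],
    [0,0,0]
  ],
  "twist": [
    [0,0,0],
    [0,0,0],
    [0,0,0],
    [0,0,0],
    [0,0,0],
    [0,0,0],
    [0,0,0],
    [0,0,0]
  ]
}}

```text
time_s: 6.2
tcp_pos: [0.4612, -0.0884, 0.2406]
eef_rot: [-1.861, -2.526, 0.004]
force: [-6.8, -0.6, -0.6]
gripper_width: 0.0303
```

```bash
python3 - <<'E'
from h import *
o,p,d=grab('wrist','w4');print(o['time_s'],o['tcp_pos'],o['force'],o['gripper_width'])
p=cv2.imread('pics/w4.png');cv2.imwrite('pics/w4c.png',cv2.resize(p[50:320,340:640],None,fx=2.2,fy=2.2,interpolation=cv2.INTER_CUBIC))
grab('scene','s4')
p=cv2.imread('pics/s4.png');cv2.imwrite('pics/s4c.png',cv2.resize(p[150:300,230:410],None,fx=4,fy=4,interpolation=cv2.INTER_CUBIC))
E
```

```text
6.2 [ 0.4611873  -0.08843527  0.24059796] [-6.83384555 -0.6223581  -0.58561471] 0.03026216468994418
```

View pics/w4c.png

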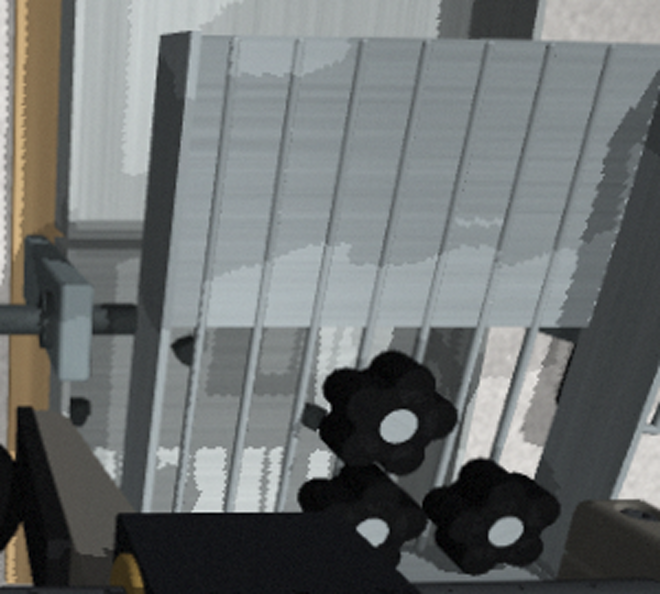

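View pics/s4c.png

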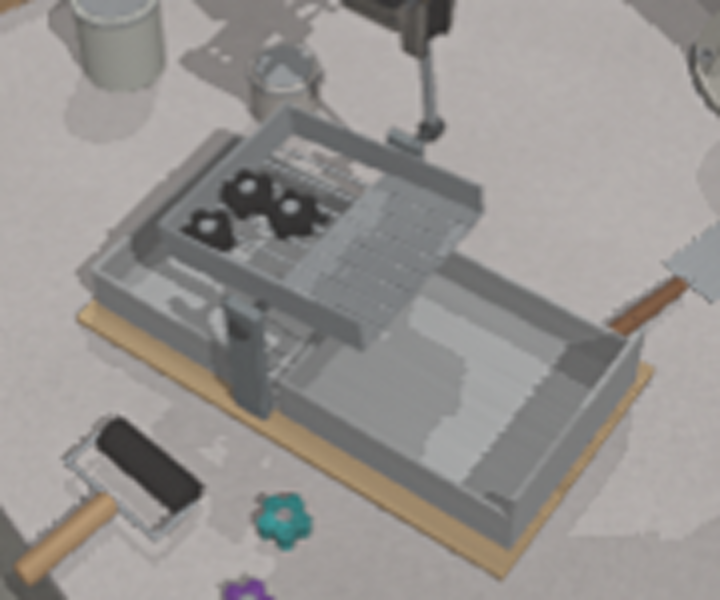

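```bash
python3 - <<'E'
from h import *
from scipy.spatial.transform import Rotation as R
grab('top','t4')
p=cv2.imread('pics/t4.png');cv2.imwrite('pics/t4c.png',cv2.resize(p[145:245,300:420],None,fx=6,fy=6,interpolation=cv2.INTER_CUBIC))
o=bot.get_obs();c=bot.camera_info('wrist');d=np.load('pics/w4.npy')
T=np.eye(4);T[:3,:3]=R.from_rotvec(o['eef_rot']).as_matrix();T[:3,3]=o['tcp_pos'];T=T@np.array(c['mount'])
ex=np.array([.955,.297]);ey=np.array([-.297,.955]);O=np.array([.4604,-.0821])+.16*ex
K=np.array(c['intrinsics'])
for cu,cv in [(312,415),(185,350),(80,410),(400,425),(330,470)]:
    u,v=int(340+cu/2.2),int(50+cv/2.2)
    xy=cv2.undistortPoints(np.array([[[u,v]]],float),K,np.array([c['k1'],0,0,0,0.]))[0,0]
    z=d[v,u];q=(T@[xy[0]*z,xy[1]*z,z,1])[:3];l=q[:2]-O
    print(u,v,'stand',(l@ex).round(3),(l@ey).round(3),q[2].round(3))
E
```

```text
481 238 stand 0.037 -0.08 0.029
424 209 stand -0.037 -0.043 0.029
376 236 stand -0.094 -0.077 0.03
521 243 stand 0.004 -0.036 0.157
490 263 stand 0.06 -0.12 0.015
```

View pics/t4c.png

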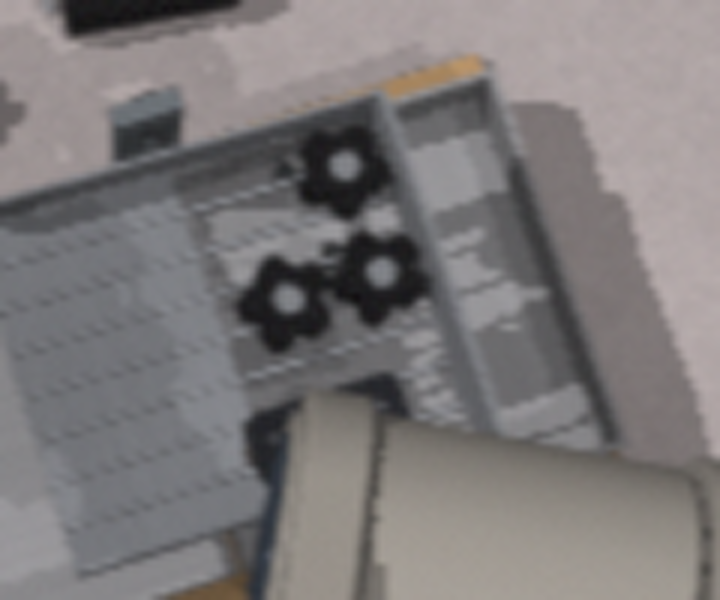

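```bash
python3 - <<'E'
from h import *
d=np.load('pics/t4.npy');C=cloud('top',d)
ex=np.array([.955,.297]);ey=np.array([-.297,.955]);O=np.array([.4604,-.0821])+.16*ex
im=cv2.imread('pics/t4.png').mean(2)
for cu,cv in [(285,168),(325,250)]:
    u,v=300+cu//6,145+cv//6
    for vv in range(v-2,v+3):
        print([(uu,vv,*( [ ((C[vv,uu,:2]-O)@e).round(3) for e in(ex,ey)]),C[vv,uu,2].round(3),int(im[vv,uu])) for uu in range(u-1,u+2)])
E
```

```text
[(346, 171, np.float64(0.103), np.float64(-0.073), np.float64(0.024), 59), (347, 171, np.float64(0.104), np.float64(-0.077), np.float64(0.017), 71), (348, 171, np.float64(0.102), np.float64(-0.08), np.float64(0.022), 86)]
[(346, 172, np.float64(0.098), np.float64(-0.071), np.float64(0.033), 60), (347, 172, np.float64(0.098), np.float64(-0.075), np.float64(0.026), 50), (348, 172, np.float64(0.1), np.float64(-0.08), np.float64(0.016), 73)]
[(346, 173, np.float64(0.095), np.float64(-0.07), np.float64(0.032), 52), (347, 173, np.float64(0.094), np.float64(-0.073), np.float64(0.03), 43), (348, 173, np.float64(0.093), np.float64(-0.076), np.float64(0.03), 52)]
[(346, 174, np.float64(0.092), np.float64(-0.069), np.float64(0.029), 63), (347, 174, np.float64(0.091), np.float64(-0.072), np.float64(0.032), 64), (348, 174, np.float64(0.068), np.float64(-0.06), np.float64(0.135), 70)]
[(346, 175, np.float64(0.066), np.float64(-0.053), np.float64(0.138), 109), (347, 175, np.float64(0.065), np.float64(-0.056), np.float64(0.139), 112), (348, 175, np.float64(0.065), np.float64(-0.059), np.float64(0.13
[... 425 characters left out ...]
.087), np.float64(0.021), 89)]
[(353, 186, np.float64(0.047), np.float64(-0.078), np.float64(0.031), 102), (354, 186, np.float64(0.046), np.float64(-0.081), np.float64(0.031), 61), (355, 186, np.float64(0.045), np.float64(-0.084), np.float64(0.03), 51)]
[(353, 187, np.float64(0.045), np.float64(-0.078), np.float64(0.024), 101), (354, 187, np.float64(0.043), np.float64(-0.08), np.float64(0.03), 66), (355, 187, np.float64(0.025), np.float64(-0.068), np.float64(0.132), 68)]
[(353, 188, np.float64(0.023), np.float64(-0.061), np.float64(0.134), 108), (354, 188, np.float64(0.022), np.float64(-0.063), np.float64(0.135), 108), (355, 188, np.float64(0.021), np.float64(-0.066), np.float64(0.135), 96)]
```

Emit:
{"op": "carry_out", "data": {
  "grip": [1,1,1,1,1,1,1,1,1,1,1,1,1,1,1,1,1,1,1,1],
  "slide": [
    [-0.0018,0.0057,0.0004],
    [-0.0018,0.0057,0.0002],
    [-0.0018,0.0057,-0.0002],
    [-0.0018,0.0057,-0.0004],
    [-0.0018,0.0057,-0.0008],
    [-0.0017,0.0056,-0.001],
    [-0.0017,0.0056,-0.0014],
    [-0.0017,0.0055,-0.0016],
    [0,0,0],
    [-0.0017,0.0054,-0.0019],
    [0,0,0],
    [-0.0016,0.0054,-0.0022],
    [0,0,0],
    [-0.0016,0.0052,-0.0025],
    [-0.0016,0.0051,-0.0027],
    [-0.0015,0.005,-0.003],
    [-0.0015,0.0048,-0.0033],
    [-0.0015,0.0046,-0.0035],
    [-0.0014,0.0045,-0.0037],
    [0,0,0]
  ],
  "twist": [
    [0,0,0],
    [0,0,0],
    [0,0,0],
    [0,0,0],
    [0,0,0],
    [0,0,0],
    [0,0,0],
    [0,0,0],
    [0,0,0],
    [0,0,0],
    [0,0,0],
    [0,0,0],
    [0,0,0],
    [0,0,0],
    [0,0,0],
    [0,0,0],
    [0,0,0],
    [0,0,0],
    [0,0,0],
    [0,0,0]
  ]
}}

```text
time_s: 8.35
tcp_pos: [0.4345, -0.0028, 0.2135]
eef_rot: [-1.861, -2.525, 0.003]
force: [-10.1, 3.9, 7.7]
gripper_width: 0.0301
```

```bash
python3 - <<'E'
from h import *
o,p,d=grab('wrist','w5');print(o['time_s'],o['tcp_pos'],o['force'],o['gripper_width'])
grab('scene','s5')
p=cv2.imread('pics/s5.png');cv2.imwrite('pics/s5c.png',cv2.resize(p[150:300,230:410],None,fx=4,fy=4,interpolation=cv2.INTER_CUBIC))
E
```

```text
8.35 [ 0.43449583 -0.00275031  0.21349562] [-10.06865523   3.93235241   7.73974743] 0.03012646330386984
```

View pics/w5.png

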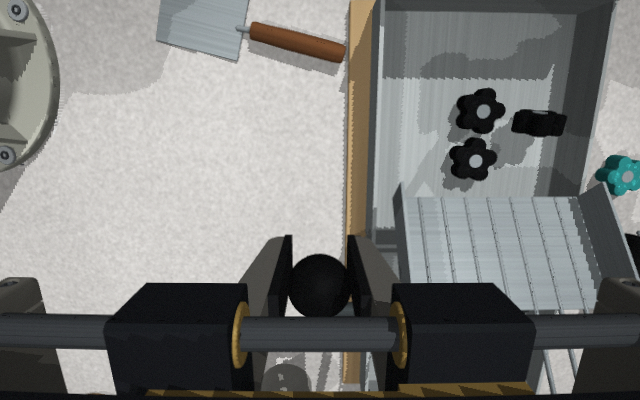

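View pics/s5c.png

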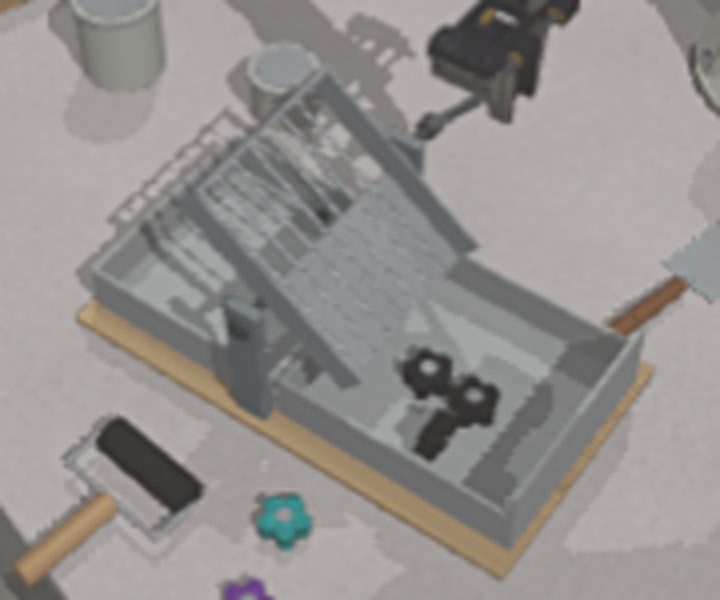

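Emit:
{"op": "carry_out", "data": {
  "grip": [0.4,0.4,0.4,0.4,0.4,0.4,0.4,0.4,0.4,0.4,0.4,0.4],
  "slide": [
    [0,0,0],
    [0,0,0],
    [0,0,0],
    [0,0,0],
    [0,0,0.02],
    [0,0,0.03],
    [0,0,0.04],
    [0,0,0.04],
    [-0.03,-0.04,0],
    [-0.03,-0.04,0],
    [0,-0.04,0],
    [0,0,0]
  ],
  "twist": [
    [0,0,0],
    [0,0,0],
    [0,0,0],
    [0,0,0],
    [0,0,0],
    [0,0,0],
    [0,0,0],
    [0,0,0],
    [0,0,0],
    [0,0,0],
    [0,0,0],
    [0,0,0]
  ]
}}

```text
time_s: 9.65
tcp_pos: [0.3763, -0.1271, 0.3442]
eef_rot: [1.868, 2.524, -0.001]
force: [0.2, 0.1, 0.5]
gripper_width: 0.0552
```

```bash
python3 - <<'E'
from h import *
o,p,d=grab('wrist','w6');print(o['time_s'],o['tcp_pos'],o['force'],o['gripper_width'])
grab('scene','s6');grab('top','t6')
p=cv2.imread('pics/t6.png');cv2.imwrite('pics/t6c.png',cv2.resize(p[145:275,235:435],None,fx=4,fy=4,interpolation=cv2.INTER_CUBIC))
p=cv2.imread('pics/s6.png');cv2.imwrite('pics/s6c.png',cv2.resize(p[150:300,230:410],None,fx=4,fy=4,interpolation=cv2.INTER_CUBIC))
E
```

```text
9.65 [ 0.37630096 -0.1271324   0.3441933 ] [0.1819295  0.14188751 0.50464826] 0.05515871698607765
```

View pics/t6c.png

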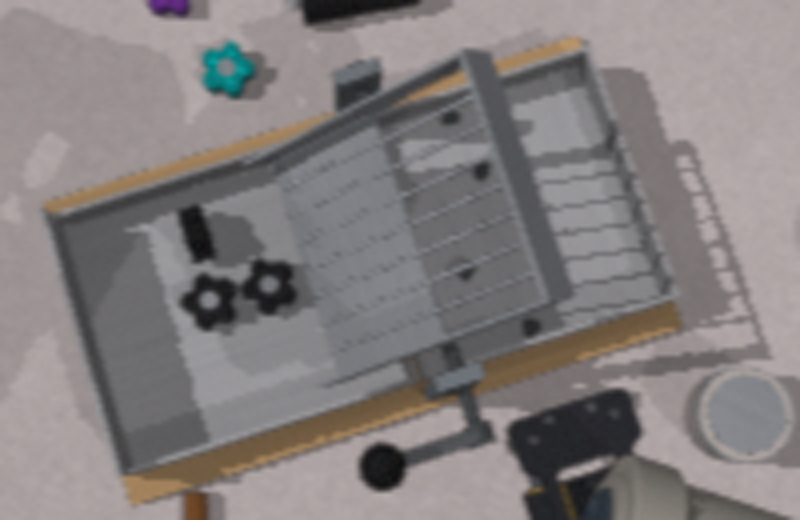

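View pics/s6.png

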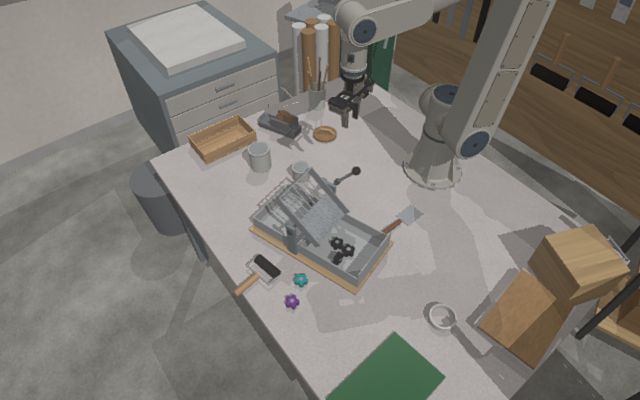

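View pics/w6.png

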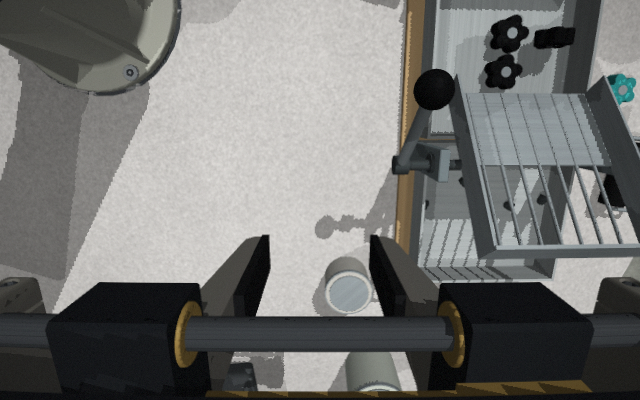

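Four nuts lie in the nut bin, at crop pixels (450,117), (481,170), (464,268) and (530,327). Three knobs lie in the knob bin, at (210,300), (268,285) and (197,233), the last one on its edge. The tray is empty and the bystanders haven't moved, so I'm handing in.

```bash
python3 - <<'E'
from h import *
print(bot.finish_job())
E
```

```text
the job is handed in; nothing more can be done
None
```

The hardware is sorted: all four nuts are in the nut bin and all three knobs are in the knob bin. I handed the job in at about 9.8 s on the robot's clock.

- **Nuts first:** I gripped the lever's ball and tipped the slotted end down to about +0.7 rad, then brought the tray back nearly level to check. Depth readings put all four nuts on the nut bin's floor, with the knobs still in the tray.
- **Knobs second:** I tipped the tray the other way to about -0.7 rad, and the three knobs slid out of the mouth into the knob bin.
- **Last checks:** After I let go and moved clear, the pictures showed four nuts in one bin and three knobs in the other, with one knob standing on its edge. The tray was empty, and the tins, palette knife, tape roll and coloured look-alikes looked unmoved. The bystanders were judged by eye only. The wrist force read at most about 13 N in the readings taken after each move.

No check failed or disagreed. `finish_job` gives no verdict, so the result itself is unconfirmed.

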